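# Tip the sorting tray of spindles into the bin and hold it up

### The arm

A 6-joint arm with a two-finger parallel gripper is mounted at the origin on a cart in front of the work surface, level with it; the furniture and walls round the work are solid. World frame = base frame: x ahead of the robot, y to its left, z up, the work surface at z = 0. Lengths are in m, angles in rad, forces in N, time in s.
With the tool pointing down it reaches from about 0.225 to 0.875 m from the base axis. Payload 3.4 kg.
Tool frame: the origin (TCP) lies midway between the tips of the shut fingers; the grasp point (between the pads) lies 19 mm behind it; x points along the fingers, z is the direction in which the jaws open and shut, and the axes are right-handed (so a half turn about x gives the same grasp; the last joint's range is limited). The gripper opens to 85 mm and grips with 20 to 120 N. Pads are 22 mm wide; open, the fingers measure 114 mm over their backs; the gripper's body (76 mm by 85 mm) begins 54 mm behind the grasp point. The pads swing forward as they close: fully open they stand 13 mm farther back than shut.
Start: joints at [1.166, 0.276, 1.505, -0, 1.361, -0.121], TCP at [0.161, 0.552, 0.231] pointing down, gripper open.
Joint ranges: [-2.89, 2.89], [-0.75, 2.08], [0.22, 2.7], [-1.18, 4.32], [0.11, 2.71], [-2.7, 2.7]. Speed limits (rad/s): [2.57, 2.57, 3.14, 3.14, 3.14, 3.14].

### API

Orientations are given as a unit quaternion [w, x, y, z].
In Python, from rig import manip, eyes gives the robot as it stands. The module is installed in compiled form; this text tells all that it offers.
- The arm moves only by the shell command python3 -m crank 'ROWS' [FORCE]. ROWS is JSON, a list of rows, each a list of 7 numbers: the shift along the tool's x, y, z in cm, then the turn, a rotation vector about the tool's x, y, z in degrees, then the finger opening in cm, from 0 to 8.54. A call has 1 to 5 rows; each row is the pose to reach, as a shift and turn from the pose commanded when the call began, along the tool's axes at that moment; what a row does not reach only later rows make up. A row lasts 1/8 s, in which the tool goes at most 62.5 mm and 10.7 degrees, less where a joint would pass 70% of its speed; a pose out of reach is approached as far as the arm can. A call with a gripper value outside its range is refused whole. The fingers move at their own pace and stop on an object; FORCE is the grip in N (left out, the last holds). Time passes only in rows, so rows that repeat a pose let the fingers close. It gives the time, the measured TCP pose, the force and the opening at its end, in the units of the state.
- manip.get_state(): the state, without advancing time (a new reading comes with each control period).
- eyes.get_image(name): name is "scene" or "top"; returns a dict with "color" (384x512x3 uint8, blue, green, red), "z_map" (384x512 float32, m along the optical axis (not along the pixel's ray), 0 where there is no reading), "vertical_fov" (degrees; the focal length in pixels is half the picture's height over the tangent of half this angle, whatever the lens; pixels are square), "cx", "cy" (the principal point, pixels), "dist" ([k1, k2, p1, p2, k3] as OpenCV has them; the pictures are not rectified), "eye" and "attitude" of the camera in the world. Camera axes: x right, y up, looking along -z (the intrinsics and any distortion apply to the point x, -y, -z); pixel columns grow to the right and rows downward; lengths in m; the calibration is good to about 2 mm. A picture is of the moment at which its call begins.
- manip.sign_off(): hands the job in, once; it reports no verdict.
The state is a dict: "clock": time; "qpos": joint angles; "qd": joint speeds; "effort": joint torques, N m; "position": TCP position; "ee_rot": TCP orientation; "contact_force": force on the tool from outside, world axes, zero at the start; "moment": the same for the moment, N m; "width": finger opening in m.
Only numpy, scipy, OpenCV 4.12 (cv2) and the standard library are available. Lean on these libraries where they do the work, as an engineer would, in place of code of your own. Each camera call takes 0.05 s, during which the arm holds its last target.

### The job

Empty the tip-up sorting tray: its four pedal spindles must slide off into the bin behind it. You cannot see whether its catch has caught, so before you touch the lever tug the tray up gently by its ball handle; if the catch holds it, let the tray down, push the release lever over, away from the handle side, until it stops, and take the ball again. Tip the tray up steeply until all four spindles lie in the bin, and finish still gripping the ball, holding the tray tipped and still; do not knock the bin or the things lying around.

Things in the scene. Friction and masses are not known exactly. Their poses are not given: they have to be found in the camera images.
- station: grey sheet-metal stand of the tray, fixed to the bench, 156 mm long (x), 206 mm wide (y). Origin: on the bench under the middle of the tray; +x points from the ball side to the bin, +y left of that, z up. The tray's hinge pin runs along y at x = +85, z = 127 mm.
- lip (a point): middle of the tray's open pouring edge, on the floor; tray level: x = +115, y = 0, z = 135 mm in the station's frame. The sheet tray's floor runs from x = -65 to here, y = -84 to +84; near and side walls rise to z = 169 mm, this end is open.
- tray (a joint): tip angle of the tray about its pin, rad: 0 = level, grows as the ball side rises, stop at 1.2. 3 to 4 N at the ball lifts it; it falls back when let go. If caught, it stops dead at 0.03 to 0.05 (ball 6 to 10 mm up); if not, it rises on. Spindles start to slide at 0.45 to 0.65.
- ball (a point): centre of the tray's black ball handle, 30 mm in diameter, on a 10 mm stem in the middle of the tray's near side. Tray level: at x = -115, y = 0, z = 148 mm in the station's frame; it moves on an arc about the hinge pin. Gripped along the station's y, it turns freely between the fingers as the tray tips.
- lever_tip (a point): top end of the release lever, a 10 mm bar with a black grip (14 mm thick, its top 34 mm). It stands outside the tray's +y side and turns about a shaft along y at x = -37, y = +109, z = 100 mm in the station's frame, 118 mm below this point along the lever. As found it leans 0.4 rad to the ball side (tip at x = -83, z = 209).
- lever (a joint): angle of the release lever, rad: 0 = as found, caught or not; grows as its top is pushed to the station's +x; stop at 0.8. It takes 1 to 4 N and stays where it is left. By 0.7 the hidden bolt is drawn clear, and it stays clear.
- catch: dark closed housing of the catch, under the tray's +y near corner, with the hidden bolt that may or may not hold the tray. Origin on the bench at x = -37, y = +60 mm in the station's frame. A hard pull on a caught tray strains it.
- bin: loose grey plastic bin, 144x212x85 mm (x, y, z), wall 4 mm, standing behind the stand under the tray's lip, long side along the hinge. Origin: centre of its underside, x and y as its sizes.
- spindle_1: bare steel pedal spindle, 84 mm long, 18 mm thick, 55 g, lying on the tray roughly along the station's x. Origin: middle of its underside; its own y is its length.
- spindle_2: bare steel pedal spindle, 84 mm long, 18 mm thick, 55 g, lying on the tray roughly along the station's x. Origin: middle of its underside; its own y is its length.
- spindle_3: bare steel pedal spindle, 84 mm long, 18 mm thick, 55 g, lying on the tray roughly along the station's x. Origin: middle of its underside; its own y is its length.
- spindle_4: bare steel pedal spindle, 84 mm long, 18 mm thick, 55 g, lying on the tray roughly along the station's x. Origin: middle of its underside; its own y is its length.
- grease_tube: bystander: soft white grease tube lying down, 39x144x31 mm; origin: centre of its underside. Leave it where it is.
- threadlock_bottle: bystander: small upright bottle, 22x27x92 mm; origin: centre of its underside. Leave it where it is.
- tape_roll: bystander: roll of packing tape lying flat, 102 mm across, 48 mm high; origin: centre of its underside. Leave it where it is.
- marker: bystander: marker pen lying down, 13x134x13 mm; origin: centre of its underside. Leave it where it is.

How it is judged:
On the way, in this order (a step that is already met when the one before it is completed fails the run):
1. the tray has been tugged up (more than 0.012 rad) with the lever still as found (under 0.1 rad) (value of joint tray above 0.012 rad and value of joint lever below 0.1 rad and contact force between the fingers and tray above 0.5 N), for 0.1 s.
2. the tray is tipped up past 0.5 rad (value of joint tray above 0.5 rad), for 0.2 s.
At the end, for the whole second after the job is handed in: The fingers grip the ball of the tray (grasp point within 40 mm of its centre, over 1 N) and hold it tipped past 0.5 rad and still (under 0.1 rad/s), not resting on the bin; all four spindles stay inside the bin (centre between its walls and under 75 mm above its underside) (value of joint tray above 0.5 rad and velocity of joint tray between -0.1 and 0.1 rad/s and contact force between the fingers and tray above 1 N and distance between the grasp point and ball below 0.04 m and contact force between tray and bin below 0.5 N and x of spindle_1 in the frame of bin between -0.072 and 0.072 m and y of spindle_1 in the frame of bin between -0.106 and 0.106 m and z of each of spindle_1, spindle_2, spindle_3, spindle_4 in the frame of bin below 0.075 m and x of spindle_2 in the frame of bin between -0.072 and 0.072 m and y of spindle_2 in the frame of bin between -0.106 and 0.106 m and x of spindle_3 in the frame of bin between -0.072 and 0.072 m and y of spindle_3 in the frame of bin between -0.106 and 0.106 m and x of spindle_4 in the frame of bin between -0.072 and 0.072 m and y of spindle_4 in the frame of bin between -0.106 and 0.106 m); the arm keeps its last pose, push and grip.
It fails at once if the tray is wrenched against the catch (over 90 N between tray and catch) (contact force between tray and catch above 90 N).
It fails at once if the bin is knocked more than 30 mm (distance of bin from where it was at the start of the episode above 0.03 m).
It fails at once if a bystander is moved more than 20 mm (distance of any of grease_tube, threadlock_bottle, tape_roll, marker from where it was at the start of the episode above 0.02 m).
It also fails if it takes over 61 s, if anything falls off the work surface, if the arm or the gripper's body presses on something with over 40 N, if the wrist force passes 120 N, or if a joint passes its speed limit or range.

## Working session

There is one attempt and no reset: what is moved stays moved. The work goes in short steps, Python scripts to look and compute and a shell command to move; the robot and the scene stay as the last step left them, time stands still between calls to the robot, and variables do not carry over. Pictures are saved under pics/ and viewed, and the job is handed in when it is done.

```bash
mkdir -p pics; ls; python3 - <<'E'
from rig import manip, eyes
import cv2,numpy as np
s=manip.get_state(); print(s)
for n in("scene","top"):
    d=eyes.get_image(n); cv2.imwrite(f"pics/{n}0.png",d["color"]); np.savez(f"{n}0.npz",**d)
    print({k:v for k,v in d.items() if k not in("color","z_map")}, (d["z_map"]>0).mean())
E
```

```text
pics
{'clock': 0.0, 'qpos': array([ 1.16600868e+00,  2.76616177e-01,  1.50617789e+00,  6.88349598e-06,
        1.36074329e+00, -1.20995162e-01]), 'qd': array([ 1.22397411e-03,  1.22701674e-03, -6.83035383e-04,  5.64546788e-05,
       -1.32277069e-03,  1.95631149e-03]), 'effort': array([ 1.16519139e-03, -4.16781700e+01, -2.45810920e+01,  5.47604645e-05,
        1.11628955e-02, -3.46138563e-06]), 'position': array([0.16077514, 0.55147718, 0.23040984]), 'ee_rot': array([ 0.56508812, -0.42460498,  0.56628212,  0.42392286]), 'contact_force': array([-0.40135153,  0.08415195,  0.0773567 ]), 'moment': array([ 0.00070679, -0.02886732, -0.03605924]), 'width': 0.08513907281544164}
{'vertical_fov': 51.231596374576874, 'cx': 247.95576241877978, 'cy': 193.4952967624432, 'dist': array([-0.12899042,  0.        ,  0.        ,  0.        ,  0.        ]), 'eye': array([0.16678382, 0.25287156, 0.81327309]), 'attitude': array([-0.34817969, -0.14592164,  0.34393339,  0.8597602 ])} 0.9960734049479166
{'vertical_fov': 42.09990718190573, 'cx': 257.07602484810906, 'cy': 184.7517413342392, 'dist': array([-0.19214777,  0.        ,  0.        ,  0.        ,  0.        ]), 'eye': array([ 0.40151667, -0.19652712,  1.31905682]), 'attitude': array([-0.69653984, -0.05957345,  0.06563427,  0.71202205])} 0.9961903889973959
```

View pics/scene0.png

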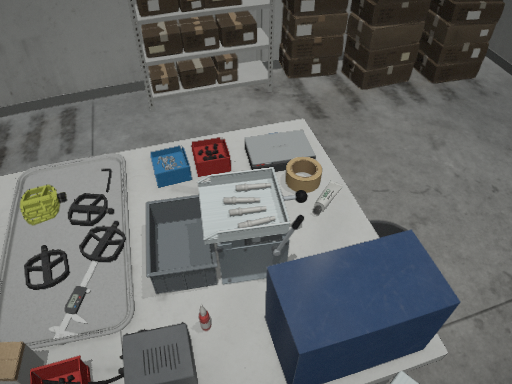

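View pics/top0.png

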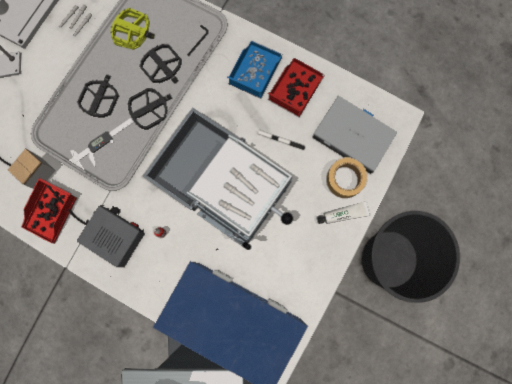

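```bash
cat > h.py <<'E'
import numpy as np,cv2
from scipy.spatial.transform import Rotation as R
def rot(q): return R.from_quat([q[1],q[2],q[3],q[0]])
def K(d):
    f=d["color"].shape[0]/2/np.tan(np.radians(float(d["vertical_fov"]))/2)
    return np.array([[f,0,float(d["cx"])],[0,f,float(d["cy"])],[0,0,1.]])
def rays(d,px):
    n=cv2.undistortPoints(np.array(px,float).reshape(-1,1,2),K(d),d["dist"]).reshape(-1,2)
    return n
def unproj(d,px):
    px=np.array(px,float).reshape(-1,2);n=rays(d,px)
    z=d["z_map"][px[:,1].round().astype(int),px[:,0].round().astype(int)]
    c=np.c_[n[:,0]*z,-n[:,1]*z,-z]
    return rot(d["attitude"]).apply(c)+d["eye"]
def onplane(d,px,h):
    n=rays(d,px);v=rot(d["attitude"]).apply(np.c_[n[:,0],-n[:,1],-np.ones(len(n))])
    return d["eye"]+v*((h-d["eye"][2])/v[:,2])[:,None]
def proj(d,P):
    c=rot(d["attitude"]).inv().apply(np.array(P,float).reshape(-1,3)-d["eye"])
    c=c*[1,-1,-1]
    return cv2.projectPoints(c,np.zeros(3),np.zeros(3),K(d),d["dist"])[0].reshape(-1,2)
def cloud(d):
    H,W=d["z_map"].shape
    u,v=np.meshgrid(np.arange(W),np.arange(H))
    return unproj(d,np.c_[u.ravel(),v.ravel()]).reshape(H,W,3)
E
python3 - <<'E'
from h import *
for n in("top","scene"):
    d=dict(np.load(n+"0.npz")); c=cloud(d); np.save(n+"c.npy",c)
    P=[(287,218),(248,245),(346,177),(345,213),(160,231),(282,140),(240,320),(182,345),(240,375),(400,115),(300,325),(195,115),(238,238),(291,180)] if n=="top" else [(301,196),(298,220),(304,173),(205,318),(277,325),(450,290),(280,365),(270,290)]
    for p,q in zip(P,unproj(d,P)): print(n,p,q.round(3))
    im=cv2.resize(d["color"][90:290,130:390] if n=="top" else d["color"][140:340,130:390],None,fx=3,fy=3,interpolation=cv2.INTER_CUBIC)
    cv2.imwrite(f"pics/{n}0z.png",im)
E
```

```text
top (287, 218) [ 0.528 -0.277  0.165]
top (248, 245) [ 0.465 -0.185  0.211]
top (346, 177) [ 0.654 -0.453 -0.003]
top (345, 213) [ 0.553 -0.439  0.027]
top (160, 231) [0.513 0.04  0.058]
top (282, 140) [ 0.758 -0.281  0.008]
top (240, 320) [ 0.3   -0.164  0.204]
top (182, 345) [ 0.114  0.103 -0.756]
top (240, 375) [ 0.179 -0.161  0.203]
top (400, 115) [ 0.83  -0.619 -0.004]
top (300, 325) [ 0.286 -0.296  0.204]
top (195, 115) [ 0.818 -0.05   0.059]
top (238, 238) [ 0.496 -0.157  0.   ]
top (291, 180) [ 0.648 -0.302  0.006]
scene (301, 196) [ 0.52  -0.268  0.16 ]
scene (298, 220) [ 0.457 -0.175  0.207]
scene (304, 173) [ 0.659 -0.474  0.001]
scene (205, 318) [0.5   0.051 0.052]
scene (277, 325) [ 0.366 -0.016  0.116]
scene (450, 290) [ 0.158 -0.236  0.207]
scene (280, 365) [0.335 0.001 0.001]
scene (270, 290) [ 0.406 -0.039  0.167]
```

View pics/top0z.png

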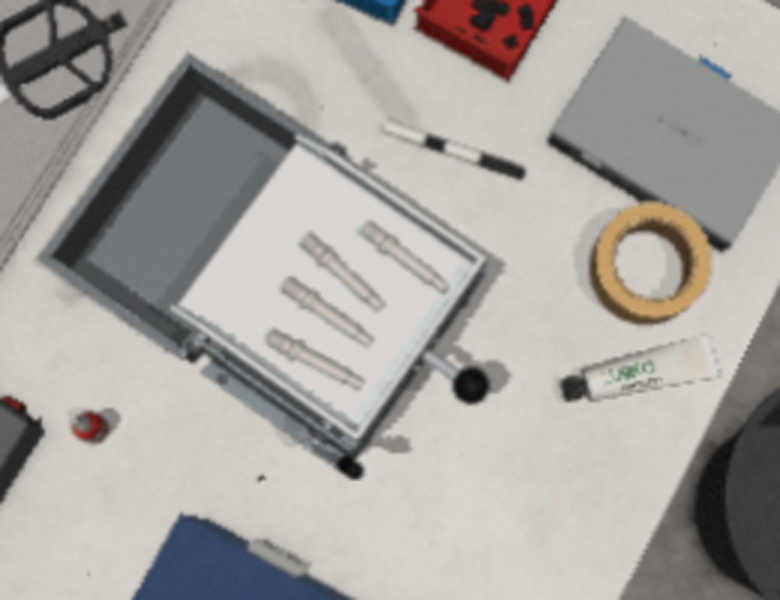

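View pics/scene0z.png

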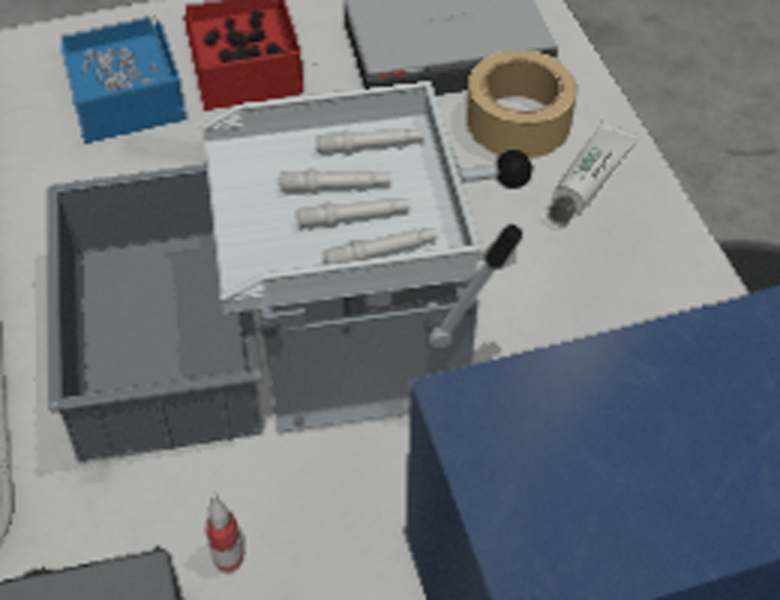

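```bash
python3 - <<'E'
from h import *
from scipy.optimize import least_squares
D={n:dict(np.load(n+"0.npz")) for n in("top","scene")}
C={n:np.load(n+"c.npy") for n in D}
obs=[]
for n,seed in(("top",(287,218)),("scene",(301,196))):
    d=D[n];c=C[n];g=d["color"].max(2)
    near=np.linalg.norm(c-[.525,-.273,.15],axis=2)<.05
    m=((g<60)&near&(c[:,:,2]>.12)).astype(np.uint8)
    k,l,st,ce=cv2.connectedComponentsWithStats(m);i=1+np.argmax(st[1:,4]);print(n,st[i],ce[i]); 
    (cx,cy),r=cv2.minEnclosingCircle(np.argwhere(l==i)[:,::-1].astype(np.float32));print(cx,cy,r)
    obs.append((n,ce[i])); print("plane .148",onplane(d,ce[i],.148).round(4))
def res(P): return np.concatenate([proj(D[n],P)[0]-o for n,o in obs])
s=least_squares(res,[.52,-.27,.15]);print("ball tri",s.x,s.fun)
# tray rims: points z in .16-.175 white
c=C["top"];m=(abs(c[:,:,2]-.169)<.006)&(c[:,:,0]>.45)&(c[:,:,0]<.8)&(c[:,:,1]<0)&(c[:,:,1]>-.4)
cv2.imwrite("pics/rim.png",m.astype(np.uint8)*255)
# bin rim
m2=(abs(c[:,:,2]-.085)<.004)
# floor of tray
m3=(abs(c[:,:,2]-.135)<.004)&(c[:,:,0]>.45)&(c[:,:,0]<.8)
for nm,mm in(("rim",m),("bin",m2),("floor",m3)):
    mm=mm.astype(np.uint8)
    k,l,st,ce=cv2.connectedComponentsWithStats(mm)
    for i in range(1,k):
        if st[i,4]>60:
            pts=c[l==i][:,:2].astype(np.float32);b=cv2.minAreaRect(pts);print(nm,st[i,4],b)
# lever grip
for n,P in(("top",(248,245)),("scene",(298,220))):
    d=D[n];cc=C[n];near=np.linalg.norm(cc-[.461,-.18,.2],axis=2)<.05
    pts=cc[near&(d["color"].max(2)<60)]; print(n,len(pts),pts.mean(0),pts[np.argmax(pts[:,2])],pts.min(0),pts.max(0))
# blue box
b=D["top"]["color"].astype(int);cc=C["top"];m=(b[:,:,0]-b[:,:,2]>30)&(cc[:,:,2]>.18)&(cc[:,:,0]<.5)
print("box",cv2.minAreaRect(cc[m][:,:2].astype(np.float32)),cv2.boxPoints(cv2.minAreaRect(cc[m][:,:2].astype(np.float32))),cc[m][:,2].max())
E
```

```text
top [282 213  11  11  98] [286.76530612 218.03061224]
286.6428527832031 218.0 5.52786111831665
plane .148 [[ 0.5299 -0.2773  0.148 ]]
scene [296 190  11  13 114] [300.89473684 195.94736842]
300.5714416503906 196.0 6.202473163604736
plane .148 [[ 0.5263 -0.2775  0.148 ]]
ball tri [ 0.52869526 -0.27825419  0.14608937] [ 0.37592193  0.59603774 -0.66905214 -0.13725809]
rim 442 ((0.606335461139679, -0.17424948513507843), (0.16709868609905243, 0.1771094799041748), 53.02473831176758)
bin 619 ((0.6987423300743103, -0.04372920095920563), (0.15413424372673035, 0.2235773503780365), 54.584190368652344)
floor 3887 ((0.6160323619842529, -0.1643030047416687), (0.17702485620975494, 0.16707544028759003), 53.68825149536133)
top 38 [ 0.46534124 -0.18033238  0.20153186] [ 0.46264809 -0.18071411  0.21256926] [ 0.45814577 -0.18736813  0.18229974] [ 0.47323976 -0.17128104  0.21256926]
scene 86 [ 0.45844819 -0.17644464  0.19961611] [ 0.46104901 -0.17972331  0.21231001] [ 0.45206592 -0.19002652  0.18215337] [ 0.46737181 -0.16918019  0.21231001]
box ((0.30423641204833984, -0.1521151065826416), (0.2962281107902527, 0.21286606788635254), 59.887657165527344) [[ 0.13785884 -0.22684303]
 [ 0.3219972  -0.33363733]
 [ 0.470614   -0.07738718]
 [ 0.28647563  0.02940711]] 1.3190568224776287
```

View pics/rim.png

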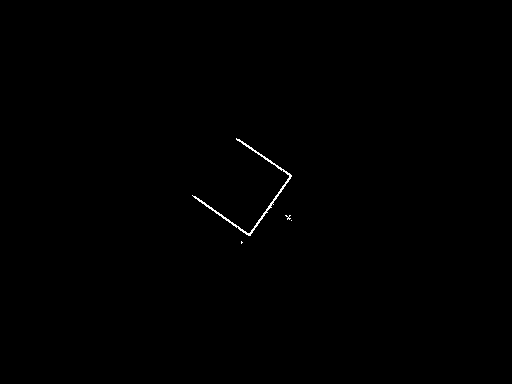

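```bash
cat >> h.py <<'E'
# station
def stat(yaw,ball=(0.5285,-0.278)):
    c,s=np.cos(yaw),np.sin(yaw); o=np.array(ball)+.115*np.array([c,s])
    return o,np.array([[c,-s],[s,c]])
def rel(Pt,Rt,st):
    """shift cm / rotvec deg in tool axes from state pose"""
    q=rot(st["ee_rot"]); return q.inv().apply(np.array(Pt)-st["position"])*100, (q.inv()*Rt).as_rotvec(degrees=True)
E
python3 - <<'E'
from h import *
from rig import manip
c=np.load("topc.npy");d=dict(np.load("top0.npz"))
m=(abs(c[:,:,2]-.169)<.006)&(c[:,:,0]>.45)&(c[:,:,0]<.8)&(c[:,:,1]<0)&(c[:,:,1]>-.4)
k,l,st,ce=cv2.connectedComponentsWithStats(m.astype(np.uint8));i=1+np.argmax(st[1:,4])
p=c[l==i][:,:2]; o,Q=stat(np.radians(53.7)); q=(p-o)@Q
for nm,s in(("+y",(q[:,1]>.078)&(q[:,0]>-.055)),("-y",(q[:,1]<-.078)&(q[:,0]>-.055)),("near",(q[:,0]<-.055)&(abs(q[:,1])<.075))):
    vx,vy,x0,y0=cv2.fitLine(p[s].astype(np.float32),cv2.DIST_HUBER,0,.01,.01).ravel();print(nm,s.sum(),np.degrees(np.arctan2(vy,vx)),q[s].mean(0))
b=d["color"].astype(int);mm=((b[:,:,0]-b[:,:,2]>30)&(abs(c[:,:,2]-.204)<.02)&(c[:,:,0]<.5))
k,l,st,ce=cv2.connectedComponentsWithStats(mm.astype(np.uint8));i=1+np.argmax(st[1:,4])
print("box",cv2.boxPoints(cv2.minAreaRect(c[l==i][:,:2].astype(np.float32))),c[l==i][:,2].max())
s=manip.get_state();print(rot(s["ee_rot"]).as_matrix().round(3))
E
```

```text
+y 139 53.700687 [0.01964305 0.08434299]
-y 127 53.716446 [ 0.02015636 -0.08670149]
near 140 -36.426308 [-0.06433737  0.00140006]
box [[ 0.13756946 -0.22657688]
 [ 0.28435245 -0.31234437]
 [ 0.43392035 -0.05637299]
 [ 0.28713736  0.02939451]] 0.21206675470208491
[[-0.001 -0.96   0.28 ]
 [-0.001  0.28   0.96 ]
 [-1.     0.    -0.002]]
```

```bash
cat >> h.py <<'E'
YAW=np.radians(53.7)
o,Q=stat(YAW)
RT=R.from_matrix(np.column_stack([[0,0,-1],[Q[0,0],Q[1,0],0],[-Q[0,1],-Q[1,1],0]]))
def W(x,y,z): return np.r_[o+Q@np.array([x,y]),z]
E
python3 - <<'E'
from h import *
from rig import manip
s=manip.get_state()
R0=rot(s["ee_rot"])
for P,a in(([.30,.30,.36],-40),([.42,.0,.36],-80)):
    r=R.from_euler("z",a,degrees=True)*R0
    print(rel(P,r,s))
print(rel(W(-.115,0,.36),RT,s), RT.as_matrix().round(3))
E
```

```text
(array([-12.91804532, -20.40293359, -20.27299038]), array([ 3.99999497e+01, -8.94568466e-03,  6.28190734e-02]))
(array([-12.88254989, -40.32469523, -45.71158611]), array([ 7.99998993e+01, -1.78913693e-02,  1.25638147e-01]))
(array([-12.84948074, -58.52633293, -69.3603026 ]), array([ 1.10035810e+02, -7.27650795e-02,  7.77945496e-02])) [[ 0.     0.592  0.806]
 [ 0.     0.806 -0.592]
 [-1.     0.    -0.   ]]
```

```bash
python3 -m crank '[[-6,-2,-2,4,0,0,8.5],[-11,-6,-6,13,0,0,8.5],[-13,-10,-10,23,0,0,8.5],[-13,-14,-14,32,0,0,8.5],[-13,-18,-18,42,0,0,8.5]]' 30
```

```text
clock: 0.72
position: [0.284, 0.3274, 0.3618]
ee_rot: [0.681, -0.192, 0.68, 0.192]
contact_force: [1.0, 1.1, -0.9]
width: 0.085
```

```bash
python3 - <<'E'
from h import *
from rig import manip
s=manip.get_state();print(s["qpos"])
print(rel(W(-.115,0,.36),RT,s))
E
```

```text
[ 6.95704095e-01  5.98980629e-03  1.51706927e+00 -3.32588661e-04
  1.61697548e+00  1.46502051e-01]
(array([  0.16467956, -64.39923362, -10.74768559]), array([ 6.77660497e+01,  8.36485861e-02, -4.87646371e-02]))
```

```bash
python3 -m crank '[[0,-6,-1,9,0,0,8.5],[0,-12,-2,18,0,0,8.5],[0,-18,-3,28,0,0,8.5],[0,-24,-4,37,0,0,8.5],[0,-30,-5,46,0,0,8.5]]'
python3 - <<'E'
from h import *
from rig import manip
s=manip.get_state();print(s["qpos"])
print(rel(W(-.115,0,.36),RT,s))
E
```

```text
clock: 1.35
position: [0.3988, 0.0457, 0.3612]
ee_rot: [0.702, 0.09, 0.701, -0.089]
contact_force: [1.3, 0.3, 0.2]
width: 0.0848
[-6.01541314e-02 -4.49444313e-02  1.56792078e+00  4.77475379e-04
  1.61830800e+00  1.94055359e-01]
(array([  0.10580724, -28.06662155,  20.69307331]), array([ 2.17361720e+01,  6.18653813e-03, -3.21446274e-02]))
```

```bash
python3 -m crank '[[0,-5,4,5,0,0,8.5],[0,-10,8,10,0,0,8.5],[0,-15,11,15,0,0,8.5],[0,-20,15,20,0,0,8.5],[0,-24,18,21.7,0,0,8.5]]'
python3 -m crank '[[0,0,0,0,0,0,8.5],[0,0,0,0,0,0,8.5]]'
python3 - <<'E'
from h import *
from rig import manip
s=manip.get_state();print(s["qpos"])
print(rel(W(-.115,0,.122),RT,s))
E
```

```text
clock: 1.98
position: [0.5144, -0.2318, 0.3605]
ee_rot: [0.672, 0.219, 0.673, -0.219]
contact_force: [-0.0, 0.2, 0.9]
width: 0.0849
clock: 2.22
position: [0.5135, -0.229, 0.3606]
ee_rot: [0.672, 0.219, 0.673, -0.218]
contact_force: [-1.0, 0.9, 0.2]
width: 0.0847
[-5.43579228e-01  2.14747047e-01  1.27694760e+00  6.54266375e-04
  1.65210985e+00  8.42582598e-02]
(array([23.84934493, -3.10052951,  4.14491082]), array([ 0.33056506, -0.12950046, -0.0261982 ]))
```

```bash
python3 -m crank '[[3,-1.5,2,0,0,0,8.5],[8,-3.1,4.1,0.3,0,0,8.5],[12,-3.1,4.1,0.3,0,0,8.5],[15,-3.1,4.1,0.3,0,0,8.5],[15,-3.1,4.1,0.3,0,0,8.5]]'
python3 - <<'E'
from h import *
from rig import manip,eyes
s=manip.get_state();print(s["qpos"])
print(rel(W(-.115,0,.122),RT,s))
for n in("scene","top"):
    d=eyes.get_image(n); print(n,proj(d,W(-.115,0,.147)), proj(d,s["position"]))
    cv2.imwrite(f"pics/{n}1.png",cv2.resize(d["color"][100:300,190:390],None,fx=3,fy=3))
E
```

```text
clock: 2.85
position: [0.5273, -0.276, 0.2095]
ee_rot: [0.67, 0.22, 0.674, -0.219]
contact_force: [-0.0, 0.5, -0.4]
width: 0.0851
[-5.99292020e-01  3.21539470e-01  1.49294457e+00  3.75851839e-04
  1.33259832e+00  3.17825762e-02]
(array([ 8.75003239, -0.09313432,  0.26340102]), array([ 0.13695014, -0.31505642, -0.01051635]))
scene [[300.25441086 195.63756244]] [[302.45302666 176.64024587]]
top [[287.06197683 218.66914623]] [[288.02464493 216.16876727]]
```

View pics/scene1.png

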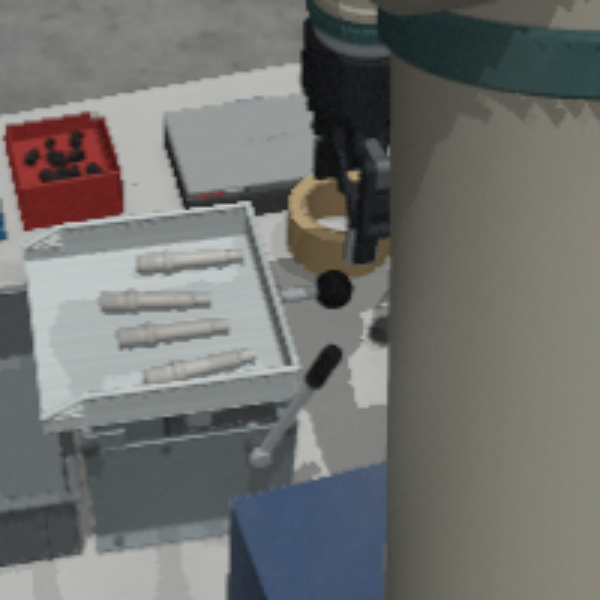

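View pics/top1.png

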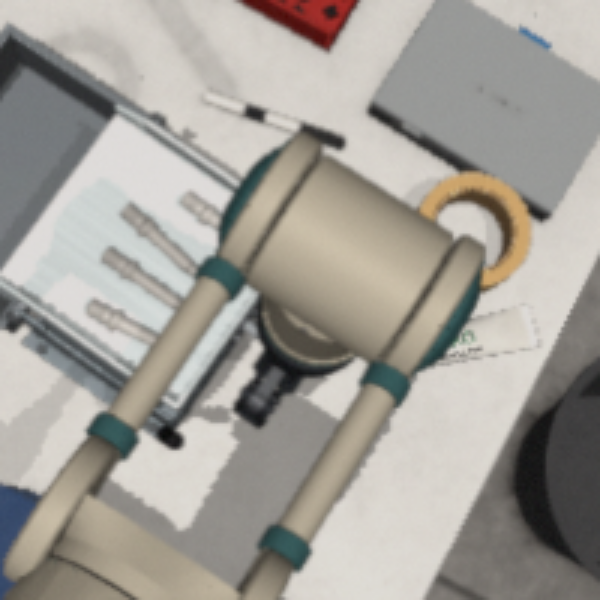

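```bash
python3 - <<'E'
from h import *
from rig import manip,eyes
d=eyes.get_image("scene");c=cloud(d);s=manip.get_state()
m=(np.linalg.norm(c-s["position"],axis=2)<.1)&(c[:,:,2]>.19)&(d["color"].max(2)<90)
p=c[m]; q=np.c_[(p[:,:2]-o)@Q,p[:,2]]
m2=(q[:,1]>.02)
for z in np.arange(.19,.27,.01):
    k=(abs(q[:,2]-z)<.005)
    if k.sum()>3: print(z.round(3),k.sum(),q[k][:,:2].min(0).round(3),q[k][:,:2].max(0).round(3))
print((s["position"][:2]-o)@Q,s["position"][2])
E
```

```text
0.23 25 [-0.121 -0.045] [-0.104  0.055]
0.24 53 [-0.126 -0.045] [-0.103  0.058]
0.25 59 [-0.124 -0.044] [-0.104  0.059]
0.26 31 [-0.122 -0.047] [-0.104  0.057]
0.27 19 [-0.112 -0.067] [-0.101  0.056]
[-0.11444579 -0.00121306] 0.21336933997170388
```

```bash
python3 -m crank '[[3,0,0.1,0,0,0,8.5],[6,0,0.1,0,0,0,8.5],[8.9,0,0.1,0,0,0,8.5],[8.9,0,0.1,0,0,0,8.5],[8.9,0,0.1,0,0,0,8.5]]'
python3 - <<'E'
from h import *
from rig import manip,eyes
s=manip.get_state();print((s["position"][:2]-o)@Q,s["position"][2],s["contact_force"])
E
python3 -m crank '[[0,0,0,0,0,0,5],[0,0,0,0,0,0,3],[0,0,0,0,0,0,2],[0,0,0,0,0,0,2],[0,0,0,0,0,0,2]]' 30
python3 - <<'E'
from h import *
from rig import manip,eyes
s=manip.get_state();print((s["position"][:2]-o)@Q,s["position"][2],s["contact_force"],s["width"])
E
```

```text
clock: 3.62
position: [0.5311, -0.2798, 0.1245]
ee_rot: [0.673, 0.22, 0.671, -0.22]
contact_force: [-0.2, -0.2, -0.7]
width: 0.0847
[-0.11496578 -0.00316421] 0.1244718504185538 [-0.16446756 -0.2248337  -0.68840256]
clock: 4.25
position: [0.5263, -0.2766, 0.1229]
ee_rot: [0.669, 0.221, 0.675, -0.219]
contact_force: [-7.1, 5.0, 8.4]
width: 0.0284
[-0.11517834  0.0025714 ] 0.12285961269001246 [-7.07209006  4.96637698  8.37866043] 0.028435620117126702
```

```bash
python3 -m crank '[[-0.1,0,-0.2,0,0,0,2],[-0.2,0,-0.3,0,0,0,2],[-0.3,0,-0.3,0,0,0,2],[-0.4,0,-0.3,0,0,0,2],[-0.4,0,-0.3,0,0,0,2]]'
python3 - <<'E'
from h import *
from rig import manip,eyes
s=manip.get_state();print((s["position"][:2]-o)@Q,s["position"][2],s["contact_force"],s["width"])
E
```

```text
clock: 4.88
position: [0.5265, -0.2764, 0.1257]
ee_rot: [0.671, 0.221, 0.673, -0.22]
contact_force: [-3.3, 4.4, -3.8]
width: 0.0284
[-0.11488909  0.00254795] 0.1257180354022633 [-3.27266998  4.42453534 -3.81124945] 0.028425137568918863
```

```bash
python3 -m crank '[[-0.1,0,-0.1,0,0,0,2],[-0.2,0,-0.2,0,0,0,2],[-0.3,0,-0.2,0,0,0,2],[-0.3,0,-0.2,0,0,0,2]]'
python3 - <<'E'
from h import *
from rig import manip,eyes
s=manip.get_state();print((s["position"][:2]-o)@Q,s["position"][2],s["contact_force"],s["width"])
E
python3 -m crank '[[-0.1,0,0,0,0,0,2],[-0.2,0,0,0,0,0,2],[-0.3,0,0,0,0,0,2],[-0.3,0,0,0,0,0,2]]'
python3 - <<'E'
from h import *
from rig import manip,eyes
s=manip.get_state();print((s["position"][:2]-o)@Q,s["position"][2],s["contact_force"],s["width"])
E
```

```text
clock: 5.38
position: [0.5268, -0.2761, 0.1296]
ee_rot: [0.673, 0.22, 0.671, -0.22]
contact_force: [1.9, 5.0, -4.0]
width: 0.0284
[-0.11444647  0.00246241] 0.1295796174969316 [ 1.87591948  5.01508777 -3.98116452] 0.028392762146301754
clock: 5.88
position: [0.5269, -0.2759, 0.1309]
ee_rot: [0.672, 0.221, 0.672, -0.22]
contact_force: [4.9, 2.9, -12.6]
width: 0.0283
[-0.11425186  0.00253808] 0.13086329679955355 [  4.94019999   2.8849076  -12.64700477] 0.02831811848823246
```

```bash
python3 -m crank '[[-0.1,0,0,0,0,0,2],[-0.2,0,0,0,0,0,2],[-0.2,0,0,0,0,0,2]]'
python3 - <<'E'
from h import *
from rig import manip,eyes
s=manip.get_state();print((s["position"][:2]-o)@Q,s["position"][2],s["contact_force"],s["width"])
E
```

```text
clock: 6.25
position: [0.5269, -0.2758, 0.1316]
ee_rot: [0.672, 0.221, 0.672, -0.219]
contact_force: [6.1, 2.5, -17.6]
width: 0.028
[-0.11417272  0.00258824] 0.13163447940953568 [  6.13413256   2.51012171 -17.64868543] 0.028024209854118277
```

```bash
python3 -m crank '[[0.4,0,0,0,0,0,2],[0.8,0,0,0,0,0,2],[1.1,0,0,0,0,0,2],[1.1,0,0,0,0,0,8.5],[1.1,0,0,0,0,0,8.5]]'
python3 -m crank '[[0,0,0,0,0,0,8.5],[-3,0,0,0,0,0,8.5],[-8,0,0,0,0,0,8.5],[-12,0,0,0,0,0,8.5],[-12,0,0,0,0,0,8.5]]'
python3 - <<'E'
from h import *
from rig import manip,eyes
s=manip.get_state();print((s["position"][:2]-o)@Q,s["position"][2],s["contact_force"],s["width"])
print("lever",(np.array([.4653,-.1803])-o)@Q,(np.array([.4584,-.1764])-o)@Q)
print(rel(W(-.12,.11,.25),RT,s))
d=eyes.get_image("scene"); cv2.imwrite("pics/s2.png",cv2.resize(d["color"][100:300,190:390],None,fx=3,fy=3))
E
```

```text
clock: 6.88
position: [0.5262, -0.2777, 0.1245]
ee_rot: [0.673, 0.219, 0.671, -0.221]
contact_force: [0.7, 0.8, -0.2]
width: 0.0634
clock: 7.5
position: [0.5275, -0.2778, 0.2477]
ee_rot: [0.675, 0.219, 0.669, -0.221]
contact_force: [-0.1, 0.7, -0.1]
width: 0.0851
[-0.1154323   0.00087671] 0.24772903250193487 [-0.14131448  0.6805764  -0.1056374 ] 0.0851081138543675
lever [-0.07367604  0.10877436] [-0.07461781  0.11664411]
(array([ -0.32853841,  -0.44999377, -10.91002809]), array([0.03581131, 0.53304658, 0.00888739]))
```

View pics/s2.png

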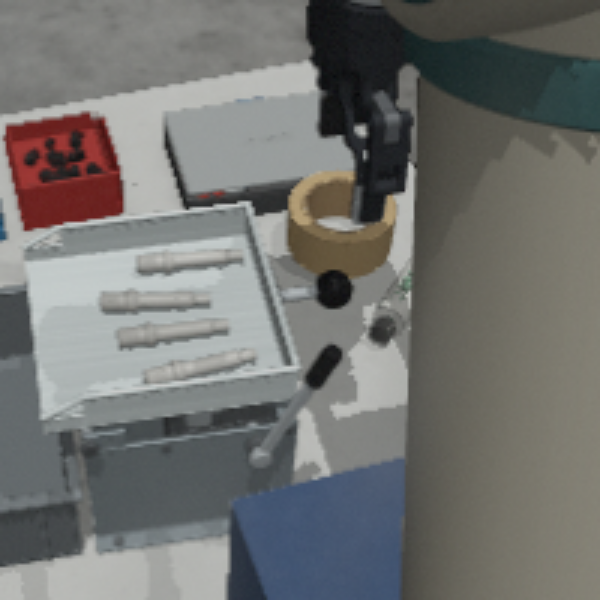

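```bash
python3 -m crank '[[-1,-2,-4,0,0,0,3],[-1,-2,-10,0,0,0,0],[0,-2,-10.9,0,0,0,0],[3,-2,-10.9,0,0,0,0],[6.5,-2,-10.9,0,0,0,0]]' 30
python3 -m crank '[[0,0,0,0,0,0,0],[0,0,0,0,0,0,0]]'
python3 - <<'E'
from h import *
from rig import manip,eyes
s=manip.get_state();print((s["position"][:2]-o)@Q,s["position"][2],s["contact_force"],s["width"])
d=eyes.get_image("scene"); cv2.imwrite("pics/s3.png",cv2.resize(d["color"][100:300,190:390],None,fx=3,fy=3))
E
```

```text
clock: 8.18
position: [0.4263, -0.2282, 0.1768]
ee_rot: [0.672, 0.22, 0.672, -0.22]
contact_force: [-0.6, -0.7, -0.3]
width: -0.0001
clock: 8.43
position: [0.4267, -0.2284, 0.1785]
ee_rot: [0.672, 0.22, 0.672, -0.22]
contact_force: [-0.4, -0.1, 0.0]
width: 0.0001
[-0.13529819  0.1114479 ] 0.17849231103219473 [-0.36525913 -0.11548241  0.00608577] 0.00011211243974275844
```

View pics/s3.png

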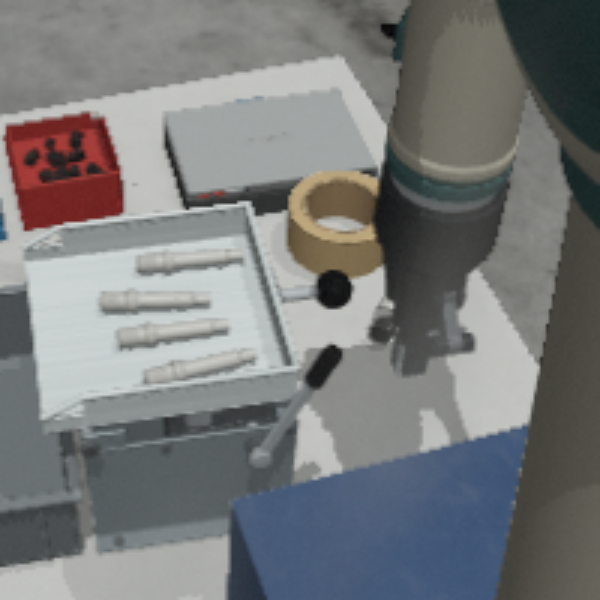

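```bash
python3 -m crank '[[-0.5,1.5,0.1,0,0,0,0],[-0.5,3,0.1,0,0,0,0],[-0.5,4.5,0.1,0,0,0,0],[-0.5,6,0.1,0,0,0,0],[-0.5,7.5,0.1,0,0,0,0]]'
python3 - <<'E'
from h import *
from rig import manip,eyes
s=manip.get_state();print((s["position"][:2]-o)@Q,s["position"][2],s["contact_force"]@np.c_[np.r_[Q[:,0],0],np.r_[Q[:,1],0],[0,0,1]])
d=eyes.get_image("scene"); cv2.imwrite("pics/s4.png",cv2.resize(d["color"][100:300,190:390],None,fx=3,fy=3))
E
```

```text
clock: 9.1
position: [0.4718, -0.167, 0.1833]
ee_rot: [0.672, 0.22, 0.672, -0.22]
contact_force: [-1.8, -1.9, 1.3]
width: -0.0002
[-0.05908988  0.11140049] 0.18332544266306533 [-2.55837987  0.35781591  1.33054212]
```

View pics/s4.png

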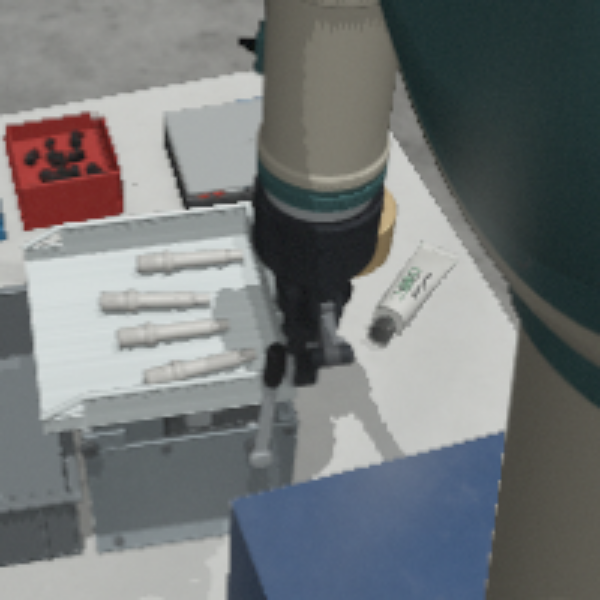

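The lever (grip at about 273,365 in the zoom) is being pushed with about 2.6 N. Continuing to the stop.

```bash
python3 -m crank '[[0,1,0,0,0,0,0],[0,2,0,0,0,0,0],[0,3,0,0,0,0,0],[0,3.5,0,0,0,0,0],[0,3.5,0,0,0,0,0]]'
python3 - <<'E'
from h import *
from rig import manip,eyes
s=manip.get_state();print((s["position"][:2]-o)@Q,s["position"][2],s["contact_force"]@np.c_[np.r_[Q[:,0],0],np.r_[Q[:,1],0],[0,0,1]])
E
python3 -m crank '[[0,0.5,0,0,0,0,0],[0,1,0,0,0,0,0],[0,1,0,0,0,0,0]]'
python3 - <<'E'
from h import *
from rig import manip,eyes
s=manip.get_state();print((s["position"][:2]-o)@Q,s["position"][2],s["contact_force"]@np.c_[np.r_[Q[:,0],0],np.r_[Q[:,1],0],[0,0,1]])
E
```

```text
clock: 9.78
position: [0.4922, -0.1392, 0.1831]
ee_rot: [0.672, 0.22, 0.672, -0.22]
contact_force: [0.4, 0.1, -0.1]
width: -0.0001
[-0.02458814  0.11145569] 0.18314210233563757 [ 0.35833647 -0.25337815 -0.12842978]
clock: 10.15
position: [0.4969, -0.1329, 0.1832]
ee_rot: [0.672, 0.219, 0.673, -0.221]
contact_force: [-2.6, -4.5, 0.9]
width: 0.0
[-0.01671922  0.11138549] 0.1832360140452129 [-5.11553759 -0.58028799  0.928433  ]
```

```bash
python3 -m crank '[[0,0.3,0,0,0,0,0],[0,0.6,0,0,0,0,0],[0,0.6,0,0,0,0,0]]'
python3 - <<'E'
from h import *
from rig import manip,eyes
s=manip.get_state();print((s["position"][:2]-o)@Q,s["position"][2],s["contact_force"]@np.c_[np.r_[Q[:,0],0],np.r_[Q[:,1],0],[0,0,1]])
d=eyes.get_image("scene"); cv2.imwrite("pics/s5.png",cv2.resize(d["color"][100:300,190:390],None,fx=3,fy=3))
E
```

```text
clock: 10.52
position: [0.4974, -0.1322, 0.1833]
ee_rot: [0.67, 0.215, 0.674, -0.224]
contact_force: [-10.7, -14.9, 2.5]
width: -0.0001
[-0.01588169  0.11142122] 0.18332283441941802 [-18.34890243  -0.25871007   2.51198697]
```

View pics/s5.png

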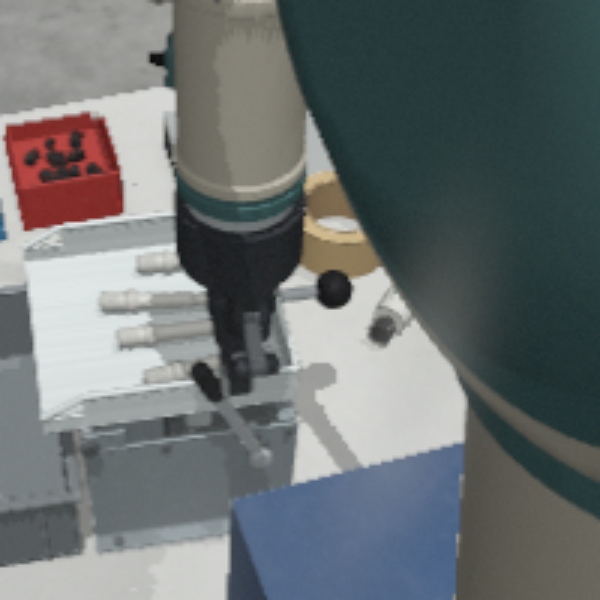

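```bash
python3 -m crank '[[0,-2.5,0,0,0,0,0],[-4,-5,0,0,0,0,0],[-7,-8,2,0,0,0,3],[-7.5,-10.4,6,0,0,0,8.5],[-7.5,-10.4,10.9,0,0,0,8.5]]'
python3 -m crank '[[0,0,0,0,0,0,8.5],[0,0,0,0,0,0,8.5]]'
python3 - <<'E'
from h import *
from rig import manip,eyes
s=manip.get_state();print((s["position"][:2]-o)@Q,s["position"][2],s["contact_force"]@np.c_[np.r_[Q[:,0],0],np.r_[Q[:,1],0],[0,0,1]])
print(rel(W(-.115,0.001,.124),RT,s))
E
```

```text
clock: 11.2
position: [0.5283, -0.2769, 0.2602]
ee_rot: [0.673, 0.221, 0.67, -0.221]
contact_force: [0.8, 0.1, 0.4]
width: 0.0542
clock: 11.45
position: [0.5276, -0.2745, 0.2578]
ee_rot: [0.672, 0.22, 0.672, -0.22]
contact_force: [-0.1, 1.0, -0.1]
width: 0.0851
[-0.11269071  0.00284216] 0.25780964881978885 [ 0.79146038  0.68456707 -0.11484599]
(array([13.38044512, -0.24272679,  0.20556522]), array([ 0.04508677, -0.09221564, -0.04985973]))
```

```bash
python3 -m crank '[[4,-0.2,0,0,0,0,8.5],[9,-0.2,0,0,0,0,8.5],[13.3,-0.2,0,0,0,0,8.5],[13.3,-0.2,0,0,0,0,8.5],[13.3,-0.2,0,0,0,0,4]]'
python3 -m crank '[[0,0,0,0,0,0,2],[0,0,0,0,0,0,2],[0,0,0,0,0,0,2],[0,0,0,0,0,0,2]]' 30
python3 - <<'E'
from h import *
from rig import manip,eyes
s=manip.get_state();print((s["position"][:2]-o)@Q,s["position"][2],s["contact_force"]@np.c_[np.r_[Q[:,0],0],np.r_[Q[:,1],0],[0,0,1]],s["width"])
E
```

```text
clock: 12.08
position: [0.5274, -0.2769, 0.1272]
ee_rot: [0.673, 0.22, 0.671, -0.22]
contact_force: [0.8, -0.5, 0.5]
width: 0.0691
clock: 12.58
position: [0.5264, -0.2766, 0.1272]
ee_rot: [0.672, 0.22, 0.672, -0.22]
contact_force: [-1.6, 2.0, 7.5]
width: 0.0283
[-0.11508806  0.0024825 ] 0.12717815866647822 [0.67533977 2.52673213 7.52377571] 0.028324410635916994
```

```bash
python3 -m crank '[[-0.4,0.05,0,0,0,0,2],[-0.8,0.1,0,0,0,0,2],[-1.2,0.2,0,0,0,0,2],[-1.6,0.25,0,0,0,0,2],[-2.0,0.3,0,0,0,0,2]]'
python3 - <<'E'
from h import *
from rig import manip,eyes
s=manip.get_state();print((s["position"][:2]-o)@Q,s["position"][2],s["contact_force"]@np.c_[np.r_[Q[:,0],0],np.r_[Q[:,1],0],[0,0,1]],s["width"])
E
```

```text
clock: 13.2
position: [0.528, -0.2744, 0.1453]
ee_rot: [0.672, 0.22, 0.672, -0.22]
contact_force: [-0.7, -1.2, -3.8]
width: 0.028
[-0.11236445  0.00253884] 0.14529893401188498 [-1.35638231 -0.12774372 -3.81717031] 0.028030357390262207
```

Freed: 18 mm up at under 4 N. On along the arc.

```bash
python3 -m crank '[[-1.0,0.25,0,0,0,0,2],[-1.9,0.5,0,0,0,0,2],[-2.9,0.85,0,0,0,0,2],[-3.8,1.2,0,0,0,0,2],[-3.8,1.2,0,0,0,0,2]]'
python3 -m crank '[[-0.6,0.3,0,0,0,0,2],[-1.2,0.6,0,0,0,0,2],[-1.8,0.9,0,0,0,0,2],[-1.8,0.9,0,0,0,0,2]]'
python3 - <<'E'
from h import *
from rig import manip,eyes
s=manip.get_state();print((s["position"][:2]-o)@Q,s["position"][2],s["contact_force"]@np.c_[np.r_[Q[:,0],0],np.r_[Q[:,1],0],[0,0,1]],s["width"],s["qpos"])
for n in("scene","top"):
    d=eyes.get_image(n); cv2.imwrite(f"pics/{n}6.png",cv2.resize(d["color"][90:340,130:390],None,fx=2.3,fy=2.3))
E
```

```text
clock: 13.82
position: [0.5356, -0.2642, 0.1842]
ee_rot: [0.672, 0.22, 0.672, -0.22]
contact_force: [-3.0, -1.0, -2.8]
width: 0.0285
clock: 14.32
position: [0.5409, -0.257, 0.2018]
ee_rot: [0.672, 0.22, 0.672, -0.22]
contact_force: [-2.6, -0.8, -3.3]
width: 0.028
[-0.09072182  0.00244215] 0.20182030924453417 [-2.1843013   1.65835832 -3.27778863] 0.027987059362295057 [-5.60015563e-01  3.28655038e-01  1.50175794e+00  5.57072928e-04
  1.31101474e+00  7.22017916e-02]
```

View pics/scene6.png

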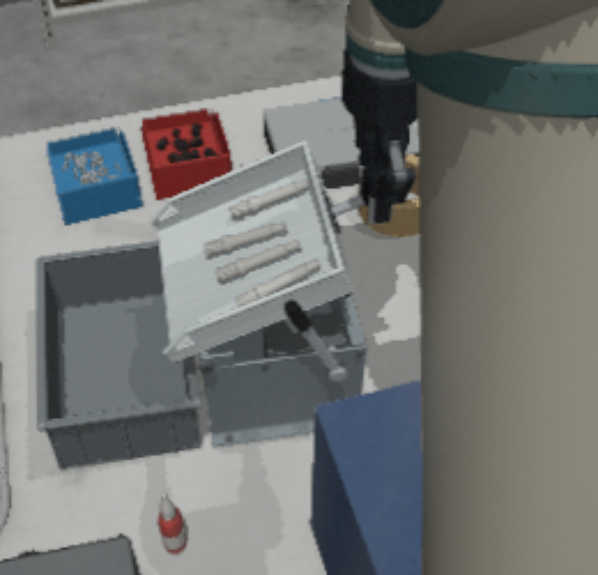

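```bash
python3 -m crank '[[-0.4,0.25,0,0,0,0,2],[-0.8,0.5,0,0,0,0,2],[-1.3,0.8,0,0,0,0,2],[-1.7,1.05,0,0,0,0,2],[-1.7,1.05,0,0,0,0,2]]'
python3 -m crank '[[-0.4,0.3,0,0,0,0,2],[-0.8,0.6,0,0,0,0,2],[-1.2,0.9,0,0,0,0,2],[-1.6,1.2,0,0,0,0,2],[-1.6,1.2,0,0,0,0,2]]'
python3 - <<'E'
from h import *
from rig import manip,eyes
s=manip.get_state();print((s["position"][:2]-o)@Q,s["position"][2],s["contact_force"]@np.c_[np.r_[Q[:,0],0],np.r_[Q[:,1],0],[0,0,1]],s["width"],s["qpos"])
for n in("scene",):
    d=eyes.get_image(n); cv2.imwrite(f"pics/{n}7.png",cv2.resize(d["color"][90:340,130:390],None,fx=2.3,fy=2.3))
E
```

```text
clock: 15.05
position: [0.5471, -0.2485, 0.2187]
ee_rot: [0.672, 0.22, 0.672, -0.22]
contact_force: [-2.7, 0.3, -3.0]
width: 0.0284
clock: 15.68
position: [0.5543, -0.2388, 0.2346]
ee_rot: [0.672, 0.22, 0.672, -0.22]
contact_force: [-2.7, 2.5, -3.7]
width: 0.028
[-0.06812846  0.00242675] 0.23461016316900177 [ 0.40073901  3.648939   -3.73138787] 0.027997311421136317 [-5.22446928e-01  3.17109608e-01  1.43661270e+00  7.23254181e-04
  1.38769119e+00  1.09845740e-01]
```

View pics/scene7.png

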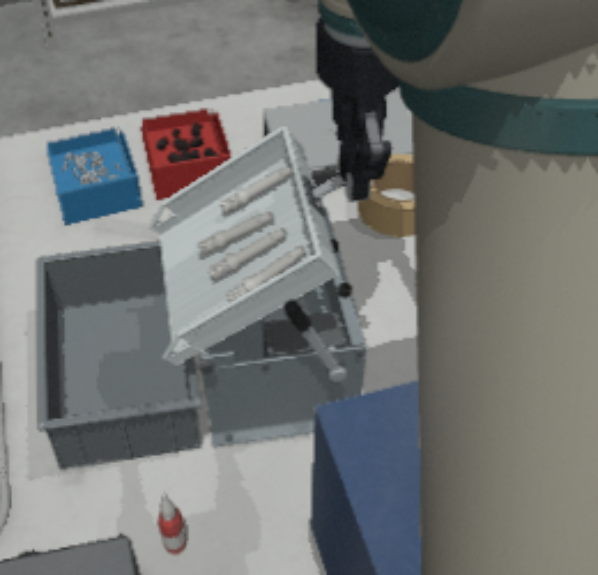

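```bash
python3 -m crank '[[-0.4,0.35,0,0,0,0,2],[-0.75,0.7,0,0,0,0,2],[-0.75,0.7,0,0,0,0,2],[-0.75,0.7,0,0,0,0,2],[-0.75,0.7,0,0,0,0,2]]'
python3 - <<'E'
from h import *
from rig import manip,eyes
s=manip.get_state();print((s["position"][:2]-o)@Q,s["position"][2],s["contact_force"]@np.c_[np.r_[Q[:,0],0],np.r_[Q[:,1],0],[0,0,1]],s["width"])
for n in("scene",):
    d=eyes.get_image(n); cv2.imwrite(f"pics/{n}8.png",cv2.resize(d["color"][90:340,130:390],None,fx=2.3,fy=2.3))
E
```

```text
clock: 16.35
position: [0.558, -0.2338, 0.2417]
ee_rot: [0.672, 0.22, 0.672, -0.22]
contact_force: [-4.0, 0.9, -1.9]
width: 0.0279
[-0.06185287  0.00239267] 0.2417468181023467 [-1.63728415  3.75389763 -1.94658758] 0.027925380606365558
```

View pics/scene8.png

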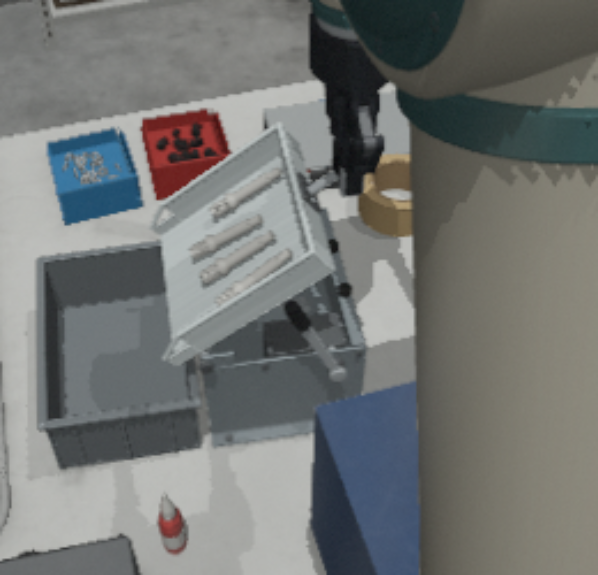

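```bash
python3 -m crank '[[0,0,0,0,0,0,2],[0,0,0,0,0,0,2],[0,0,0,0,0,0,2],[0,0,0,0,0,0,2],[0,0,0,0,0,0,2]]'
python3 - <<'E'
from h import *
from rig import manip,eyes
for n in("scene",):
    d=eyes.get_image(n); cv2.imwrite(f"pics/{n}9.png",cv2.resize(d["color"][90:340,130:390],None,fx=2.3,fy=2.3))
E
```

```text
clock: 17.02
position: [0.5581, -0.2337, 0.2418]
ee_rot: [0.672, 0.22, 0.672, -0.22]
contact_force: [-4.8, 0.6, -1.7]
width: 0.0283
```

View pics/scene9.png

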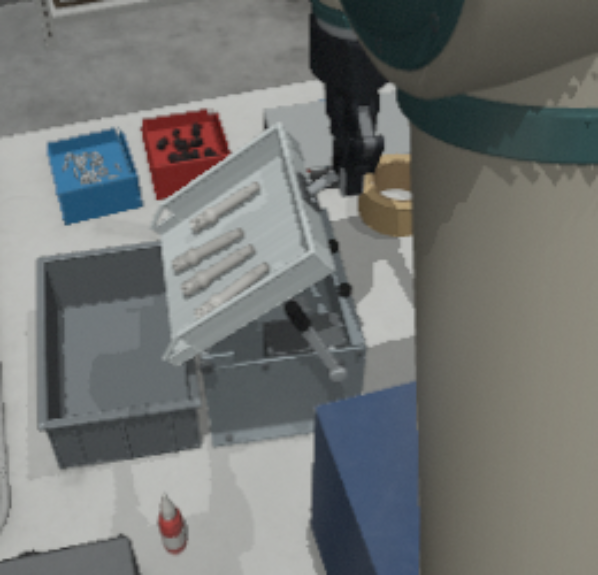

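They are sliding gently on their own; hold and let them go.

```bash
for i in 1 2 3; do python3 -m crank '[[0,0,0,0,0,0,2],[0,0,0,0,0,0,2],[0,0,0,0,0,0,2],[0,0,0,0,0,0,2],[0,0,0,0,0,0,2]]' | head -1; done
python3 - <<'E'
from h import *
from rig import manip,eyes
for n in("scene",):
    d=eyes.get_image(n); cv2.imwrite(f"pics/{n}10.png",cv2.resize(d["color"][90:340,130:390],None,fx=2.3,fy=2.3))
E
```

```text
clock: 17.7
clock: 18.32
clock: 18.95
```

View pics/scene10.png

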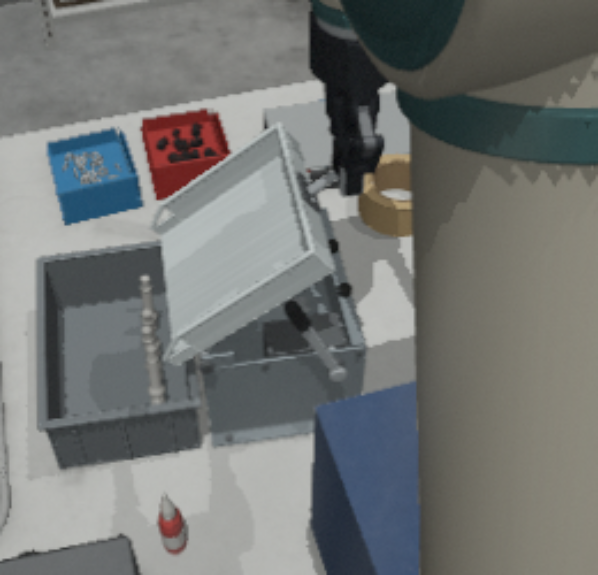

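```bash
python3 - <<'E'
from h import *
from rig import manip,eyes
for n in("top",):
    d=eyes.get_image(n); cv2.imwrite(f"pics/{n}10.png",cv2.resize(d["color"][90:290,130:330],None,fx=3,fy=3)); np.savez("top10.npz",**d)
E
```

```text
(no output)
```

View pics/top10.png

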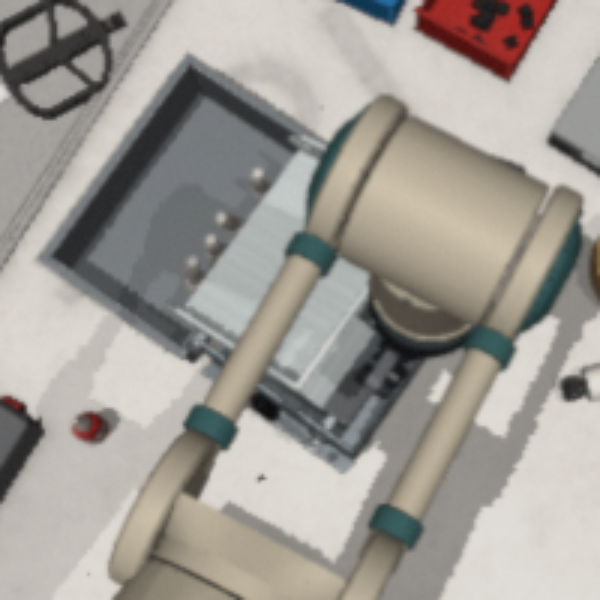

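```bash
python3 - <<'E'
from h import *
d=dict(np.load("top10.npz"));c=cloud(d)
b=d["color"].astype(int)
for p in((258,176),(222,218),(212,242),(192,268),(258,186),(226,226),(193,278)):
    px=np.array(p)/3+[130,90]; w=unproj(d,px)[0]; print(p,np.r_[(w[:2]-o)@Q,w[2]].round(3))
q=np.c_[(c.reshape(-1,3)[:,:2]-o)@Q,c.reshape(-1,3)[:,2]]
br=b.max(2).ravel()
m=(q[:,0]>.09)&(q[:,0]<.24)&(abs(q[:,1])<.1)&(br>120)&(q[:,2]<.1)
for r in q[m]: print(r.round(3))
m=(q[:,2]>.075)&(q[:,2]<.09)&(q[:,0]>.05)&(q[:,0]<.3)&(abs(q[:,1])<.13);print("bin x",q[m][:,0].min(),q[m][:,0].max())
E
```

```text
(258, 176) [ 0.135 -0.052  0.084]
(222, 218) [ 0.138 -0.004  0.087]
(212, 242) [0.134 0.017 0.082]
(192, 268) [0.135 0.044 0.081]
(258, 186) [ 0.135 -0.049  0.059]
(226, 226) [ 0.136 -0.003  0.064]
(193, 278) [0.136 0.048 0.045]
[ 0.235 -0.1    0.082]
[ 0.235 -0.094  0.002]
[ 0.231 -0.095  0.005]
[ 0.234 -0.089  0.006]
[ 0.233 -0.091  0.003]
[ 0.232 -0.093 -0.002]
[ 0.227 -0.094  0.006]
[ 0.225 -0.095  0.006]
[ 0.234 -0.088  0.001]
[ 0.23  -0.088  0.006]
[ 0.23  -0.091 -0.003]
[ 0.226 -0.092  0.004]
[ 0.223 -0.093  0.006]
[ 0.222 -0.095  0.002]
[ 0.235 -0.081  0.007]
[ 0.235 -0.084 -0.003]
[ 0.231 -0.085  0.004]
[ 0.23  -0.087  0.001]
[ 0.227 -0.088  0.003]
[ 0.225 -0.09   0.003]
[ 0.222 -0.091  0.005]
[ 0.22  -0.093  0.002]
[ 0.217 -0.094  0.005]
[ 0.215 -0.096  0.005]
[ 0.234 -0.079  0.004]
[ 0.232 -0.081  0.002]
[ 0.229 -0.082  0.006]
[ 0.226 -0.083  0.008]
[ 0.225 -0.086  0.004]
[ 0.222 -0.087  0.006]
[ 0.222 -0.09  -0.003]
[ 0.219 -0.09   0.003]
[ 0.216 -0.092  0.003]
[ 0.214 -0.094  0.003]
[ 0.212 -0.095  0.003]
[ 0.234 -0.075  0.005]
[ 0.232 -0.077  0.006]
[ 0.229 -0.078  0.00
[... 28230 characters left out ...]
[ 0.161  0.076 -0.001]
[0.157 0.075 0.007]
[0.156 0.073 0.001]
[0.139 0.062 0.005]
[0.166 0.085 0.008]
[0.164 0.083 0.006]
[0.162 0.082 0.007]
[0.16  0.08  0.004]
[0.157 0.079 0.008]
[0.156 0.077 0.004]
[0.138 0.065 0.006]
[0.158 0.082 0.006]
[0.156 0.081 0.004]
[0.154 0.079 0.007]
[0.139 0.068 0.004]
[0.156 0.085 0.009]
[0.154 0.083 0.009]
[0.139 0.072 0.004]
[0.137 0.08  0.001]
[0.127 0.08  0.003]
[0.098 0.085 0.09 ]
[0.099 0.088 0.085]
[0.098 0.079 0.003]
[0.092 0.078 0.   ]
[ 0.1    0.096 -0.002]
[0.096 0.094 0.003]
[ 0.1    0.099 -0.   ]
[ 0.098  0.098 -0.003]
[ 0.096  0.096 -0.002]
[0.093 0.095 0.001]
[0.094 0.099 0.   ]
[0.091 0.097 0.002]
bin x 0.06935080633723886 0.25288246177415025
```

```bash
python3 -m crank '[[0,0,0,0,0,0,2],[0,0,0,0,0,0,2],[0,0,0,0,0,0,2],[0,0,0,0,0,0,2],[0,0,0,0,0,0,2]]'
python3 - <<'E'
from h import *
from rig import manip,eyes
s=manip.get_state();print(abs(s["qd"]).max(),s["width"],(s["position"][:2]-o)@Q,s["position"][2])
d=eyes.get_image("top");d2=eyes.get_image("scene")
d0=dict(np.load("top0.npz"))
for nm,dd in(("0",d0),("1",d)):
    c=cloud(dd);q=np.c_[(c.reshape(-1,3)[:,:2]-o)@Q,c.reshape(-1,3)[:,2]]
    m=(abs(q[:,2]-.085)<.004)&(q[:,0]>.19)&(q[:,0]<.28)&(abs(q[:,1])<.14)
    far=m&(abs(q[:,1])<.08); print(nm,"far wall x",np.median(q[far,0]),"y ext",np.percentile(q[m,1],[1,99]))
cv2.imwrite("pics/fin_t.png",cv2.resize(d["color"][100:230,140:270],None,fx=4,fy=4,interpolation=cv2.INTER_CUBIC))
cv2.imwrite("pics/fin_s.png",cv2.resize(d2["color"][150:320,130:300],None,fx=3.5,fy=3.5))
E
```

```text
clock: 19.68
position: [0.5581, -0.2337, 0.2419]
ee_rot: [0.672, 0.22, 0.672, -0.22]
contact_force: [-4.8, 1.4, -1.7]
width: 0.0282
0.0009926424629696394 0.02818582857887858 [-0.06173379  0.00239561] 0.24189515896256678
0 far wall x 0.24602630370295292 y ext [-0.10663588  0.11276355]
1 far wall x 0.24572486948487499 y ext [-0.1065316   0.11305527]
```

View pics/fin_t.png

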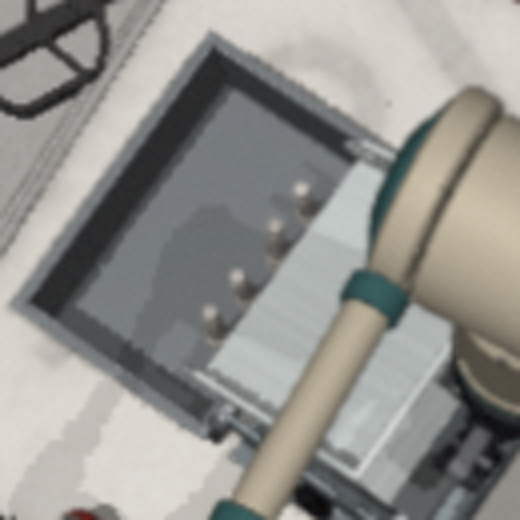

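View pics/fin_s.png

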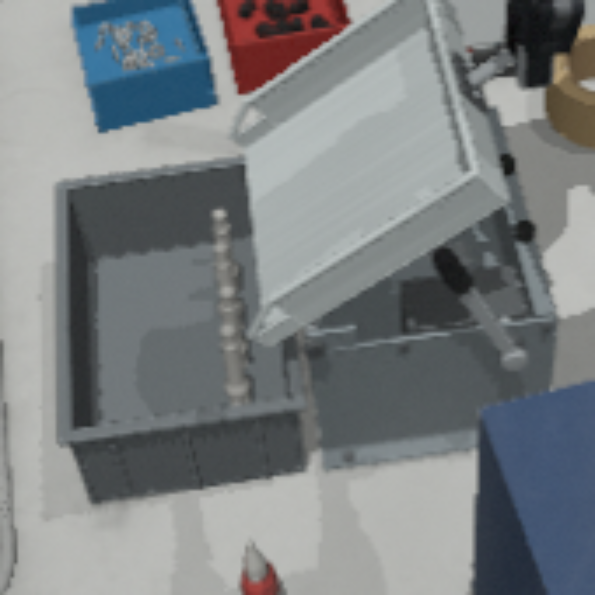

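```bash
python3 - <<'E'
from rig import manip
print(manip.sign_off())
E
```

```text
the job is handed in; nothing more can be done
None
```

The tray is empty, all four spindles are in the bin, and I handed the job in at about 19.7 s of the 61 s allowed. The sign-off gives no verdict.

- **Tug test:** I gripped the ball and raised it gently. It stopped after about 8 mm, and the pull rose to about 18 N with no further rise, so the catch had caught.
- **Release:** I let the tray down and pushed the lever over with the fingers shut until it met its stop (about 18 N at the stop).
- **Tip:** I took the ball again and lifted it along its arc, with no more sign of the catch. I stopped at about 0.67 rad, by the ball position, because the spindles had started to slide slowly there. That is well short of the 1.2 stop. I then held still while they slid off.

**Last checks**
- The arm was still, with the fingers closed on the ball at 28 mm.
- The tray was empty in the scene view, and its lip was clear above the bin rim by calculation.
- The bin had moved less than 1 mm.
- The arm kept away from the things lying around, and the views showed none of them disturbed. I did not measure their positions again.

**Differs from the wording:** the spindles stand nearly upright on the bin floor near its near wall, rather than lying flat. Their tops are at about 90 mm, so their centres should be at about 46 mm, inside the walls and below the 75 mm limit.

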